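# Wedge up the shaker deck

### The arm

A 6-joint arm with a two-finger parallel gripper is mounted at the origin on the work surface. World frame = base frame: x ahead of the robot, y to its left, z up, the work surface at z = 0. Lengths are in mm, angles in rad, forces in N, time in s.
With the tool pointing down it reaches from about 275 to 750 mm from the base axis. Payload 10.2 kg.
Tool frame: the origin (TCP) lies at the very end of the fingers, on their centre line; the grasp point (between the pads) lies 19 mm behind it; z points along the fingers, y is the line along which they close (so a half turn about z gives the same grasp; the last joint's range is limited). The gripper opens to 85 mm and grips with 20 to 120 N. Pads are 22 mm wide; open, the fingers measure 114 mm over their backs; the gripper's body (76 mm by 85 mm) begins 54 mm behind the grasp point. The pads swing forward as they close: fully open they stand 13 mm farther back than shut.
Start: joints at [-1.439, 0.313, 1.498, -0, 1.331, -0.223], TCP at [182.374, -492.312, 231.294] pointing down, gripper open.
Joint ranges: [-2.94, 2.94], [-0.97, 2.17], [0.19, 2.56], [-1.23, 4.37], [0.02, 3.11], [-2.88, 2.88]. Speed limits (rad/s): [2.39, 2.39, 3.01, 3.14, 3.14, 3.14].

### API

Orientations are given as a unit quaternion [w, x, y, z].
In Python, from rig import * gives the robot as it stands. The module is installed in compiled form; this text tells all that it offers.
- The arm moves only by the shell command python3 -m crank 'ROWS' [FORCE]. ROWS is JSON, a list that holds one entry, the list of rows, each a list of 7 numbers: the shift along the tool's x, y, z in units of 25 mm (1.0 is 25 mm), then the turn, a rotation vector about the tool's x, y, z in units of 8 degrees (1.0 is 8 degrees), then the finger opening in mm, from 0 to 85.4. A call has exactly 8 rows; each row shifts and turns the commanded pose from where the row before left it, along the tool's axes as they then stand; what a row does not reach is not made up. A row lasts 1/10 s, in which the tool goes at most 50 mm and 8.59 degrees, less where a joint would pass 70% of its speed; a pose out of reach is approached as far as the arm can. A call is refused whole if a number of a shift passes 1 or a number of a turn 1, either way. A call with a gripper value outside its range is refused whole. The fingers move at their own pace and stop on an object; FORCE is the grip in N (left out, the last holds). Time passes only in rows, so rows that do not move let the fingers close, or fill a call up. It gives the time, the measured TCP pose, the force, the opening and the grip force at its end, in the units of the state.
- sense(): the state, without advancing time (a new reading comes with each control period).
- capture(name): name is "scene" or "side" or "wrist"; returns the picture (420x560x3 uint8, blue, green, red); there is no depth.
- camera_model(name): a dict with "fx", "fy", "cx", "cy" (pixels), "k1" (the pictures are not rectified: a ray, as slopes to the right and down, at radius r is drawn at 1 + k1 r^2 times it, then the intrinsics apply), "world_from_camera" (4x4, takes a point from camera to world coordinates); the wrist camera has in their place "T_tool_cam" (4x4, takes a point from camera to tool coordinates, whose origin is the TCP and whose axes are the flange's). Camera axes: x right, y up, looking along -z (the intrinsics and any distortion apply to the point x, -y, -z); pixel columns grow to the right and rows downward; lengths in mm; the calibration is good to about 2 mm. A picture is of the moment at which its call begins: read the wrist's pose just before it. camera_model takes no time and is no camera call.
- finish_job(): hands the job in; it is judged then, once.
The state is a dict: "time_s": time; "joints": joint angles; "dq": joint speeds; "tau": joint torques, N m; "eef_pos": TCP position; "ee_rot": TCP orientation; "force": force on the tool from outside, world axes, zero at the start; "wrist_torque": the same for the moment, N m; "grip_width": opening from 0.0 (shut) to 1.0 (fully open); "grip_force": force on a finger pad.
Only numpy, scipy, OpenCV 4.12 (cv2) and the standard library are available. Lean on these libraries where they do the work, as an engineer would, in place of code of your own. Each camera call takes 0.05 s, during which the arm holds its last target. There are 200 camera calls.

### The job

Slide the transport lock on the bench shaker all the way out to its end stop. Then stand the levelling wedge on the bench in front of the shaker and push it, thin end first, under the middle of the deck's front lip until the deck just lifts off its pads: a few millimetres at the lip, less than a centimetre. Finish while still gripping the wedge there, with the robot off the shaker, and leave the pot, the flat block and the sieve ring where they are.

Things in the scene. Friction and masses are not known exactly. Their poses are not given: they have to be found in the camera images.
- shaker: Fixed bench shaker. Origin on the bench under the middle of the deck's front edge; x points back into the machine (away from the robot within 0.2 rad), y left, z up. Dark deck x 0 to 235, y -133 to 82, top z 44 mm, on pads of two cheeks (left y 61 to 166, right -61 to -136, from x 10). Between them a bay 120 wide, 105 deep, open to the bench. Fixed pot at x 150, y -30, top z 108.
- lip (a point): Middle of the lower edge of the lip hanging from the deck's front edge: a round nose, 12 mm diameter, 104 mm wide along y, at the shaker's x = 0 to 12 mm. At rest it is 14 mm above the bench: the gap that the wedge enters. It rises with the deck. Axes as the deck's.
- deck: The shaker's moving deck with its lip and pot, hinged at the back, 229 mm behind the lip, along the shaker's y. Origin above the lip point, 37 mm over the bench at rest; z up. The front only lifts (27 mm at the lip is its limit). It weighs 4 to 9 N on the lip. While the lock covers its left edge the lip pushes back hard after 2 mm and is blocked within 5 mm.
- lock (a joint): Transport lock, travel of its bolt (m): 0 fully in over the deck's left edge, 0.035 fully out at its end stop (released). Slides along the shaker's +y (outwards, left) with about 2.5 N of friction, stays where it is left; starts at 0 to 0.01.
- lock_grip (a point): Centre of the top of the lock's upright black grip block: 24 (x) by 18 (y) by 34 mm tall, on the flat sliding bolt (34 by 75 mm). Block top 87.5 mm, bolt top 53.5 mm above the bench; at the shaker's x = 50 mm. Moves with the bolt; axes as the shaker's.
- wedge: Loose white plastic levelling wedge, 118 (x) by 40 (y) mm, 0.16 kg; origin: middle of its flat, slippery underside. Thin end at x +59, 3 mm thick; the ramp rises 3 in 10 to 30 mm at x -31. From x -31 to -59 a shoulder 30 mm high carries an upright grip tab 28 (x) by 24 (y), top z 75 mm. Starts on the bench left or right in front of the shaker, thin end away from the robot within 0.7 rad.
- wedge_tip (a point): Middle of the bottom of the wedge's thin end (59 mm ahead of its origin).
- wedge_grip (a point): Centre of the top of the wedge's grip tab (x -45, z 75 mm in the wedge's frame). Pinch the tab from above across its 24 mm (along the wedge's y), above the 30 mm high shoulder.
- pot: Bystander: loose white pot with lid, 76 mm diameter, 70 mm high; origin under its centre. It stands on the other side than the wedge.
- block: Bystander: loose flat white block without ramp or tab, 100 x 40 x 30 mm; origin under its centre.
- sieve: Bystander: loose steel sieve ring, 100 mm diameter, 35 mm high; origin under its centre.
Mind the look-alikes: they are no part of the job. Leave any green look-alike of the wedge alone.

How it is judged:
By the outcome, as a careful person would: the job done as asked, in the order asked, and still so for the second after the job is handed in, while the arm keeps its last pose, push and grip.
It also fails if it takes over 56 s, if anything falls off the work surface, if the arm or the gripper's body presses on something with over 40 N, if the wrist force passes 120 N, or if a joint passes its speed limit or range.

## Working session

There is one attempt and no reset: what is moved stays moved. The work goes in short steps, Python scripts to look and compute and a shell command to move; the robot and the scene stay as the last step left them, time stands still between calls to the robot, and variables do not carry over. Pictures are saved under pics/ and viewed, at most 10 in all, crops included, and the job is handed in when it is done.

```bash
mkdir -p pics
cat > h.py <<'E'
from rig import *
import numpy as np, cv2
from scipy.spatial.transform import Rotation as R
def rot(q): return R.from_quat([q[1],q[2],q[3],q[0]])
def T_wc(name,s=None):
    m=camera_model(name)
    if name!="wrist": return np.array(m["world_from_camera"])
    s=s or sense(); T=np.eye(4); T[:3,:3]=rot(s["ee_rot"]).as_matrix(); T[:3,3]=s["eef_pos"]
    return T@np.array(m["T_tool_cam"])
def ray(name,px,s=None):
    m=camera_model(name); px=np.atleast_2d(np.array(px,float))
    K=np.array([[m["fx"],0,m["cx"]],[0,m["fy"],m["cy"]],[0,0,1]])
    d=(px-[m["cx"],m["cy"]])/[m["fx"],m["fy"]]; u=d.copy()
    for _ in range(30): u=d/(1+m["k1"]*(u**2).sum(1,keepdims=True))
    T=T_wc(name,s); v=np.c_[u[:,0],-u[:,1],-np.ones(len(u))]@T[:3,:3].T
    return T[:3,3],v
def onplane(name,px,z,s=None):
    o,v=ray(name,px,s); return o+v*((z-o[2])/v[:,2])[:,None]
def proj(name,P,s=None):
    m=camera_model(name); T=np.linalg.inv(T_wc(name,s)); P=np.atleast_2d(P)@T[:3,:3].T+T[:3,3]
    u=np.c_[P[:,0],-P[:,1]]/-P[:,2:]; u=u*(1+m["k1"]*(u**2).sum(1,keepdims=True))
    return u*[m["fx"],m["fy"]]+[m["cx"],m["cy"]]
E
python3 - <<'E'
from h import *
for n in("scene","side"):
    cv2.imwrite(f"pics/{n}0.png",capture(n)); print(n,T_wc(n).round(2).tolist(),camera_model(n)["fx"])
s=sense();print(s);print(camera_model("wrist"))
E
```

```text
scene [[-0.4, -0.48, 0.78, 1534.4], [0.92, -0.23, 0.33, 472.74], [0.02, 0.84, 0.54, 835.64], [0.0, 0.0, 0.0, 1.0]] 458.2865008541401
side [[-0.83, 0.4, -0.39, 10.95], [-0.56, -0.62, 0.55, 679.4], [-0.02, 0.67, 0.74, 973.39], [0.0, 0.0, 0.0, 1.0]] 452.3142699809678
{'time_s': 0.1, 'joints': array([-1.43941972e+00,  3.13413988e-01,  1.49834503e+00, -2.42455826e-06,
        1.33096809e+00, -2.23405419e-01]), 'dq': array([ 0.00018073, -0.00205302, -0.00261599,  0.00043412, -0.00048111,
        0.00036405]), 'tau': array([ 3.09607443e-03, -4.12896144e+01, -2.60139978e+01, -1.66797295e-04,
        3.04571535e-03,  2.27172836e-05]), 'eef_pos': array([ 182.33404943, -492.09065365,  230.78814404]), 'ee_rot': array([-5.66678479e-04,  9.84307221e-01,  1.76462386e-01,  2.49151273e-05]), 'force': array([ 0.12434135, -0.82116665, -0.82218882]), 'wrist_torque': array([-0.01110707, -0.03425916, -0.02526028]), 'grip_force': 0.0, 'grip_width': 1.0006340133952485}
{'fx': 351.22752811524396, 'fy': 351.22752811524396, 'cx': 279.29332963940686, 'cy': 207.48503626854762, 'k1': -0.07175450468233126, 'T_tool_cam': array([[-4.01270841e-05,  9.59860775e-01,  2.80476901e-01,
         7.11696693e+01],
       [ 9.99999939e-01,  1.35938776e-04, -3.22148514e-04,
        -1.84903939e-01],
       [-3.47345409e-04,  2.80476871e-01, -9.59860721e-01,
        -1.43844137e+02],
       [ 0.00000000e+00,  0.00000000e+00,  0.00000000e+00,
         1.00000000e+00]])}
```

View pics/scene0.png

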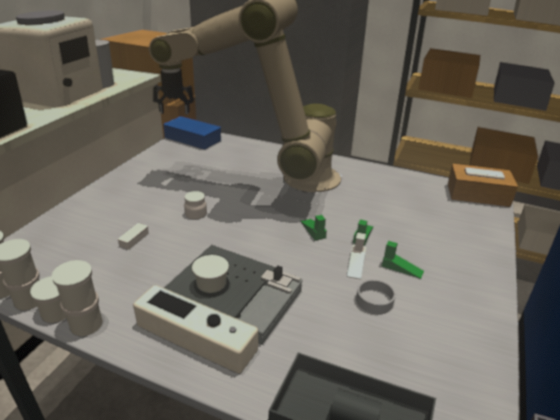

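View pics/side0.png

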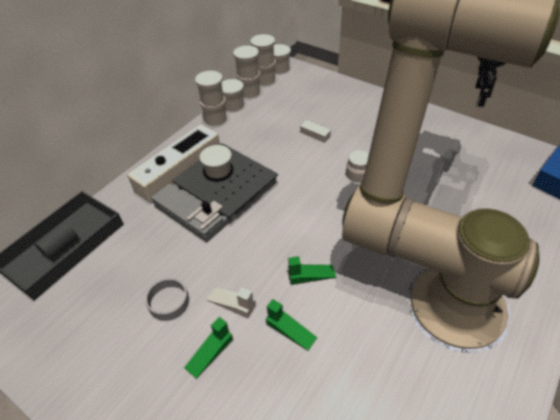

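Scene picture: the white wedge is at about (358,258) with its tab at (361,240), and the lock grip is at (278,273). The pot is at (195,205), the sieve at (375,295), and the deck centre at about (225,285).
In the side picture the wedge runs from its tab at (245,298) to its tip at (210,298), and the lock grip is at (207,207).
Things that could be taken for the wedge, by scene pixel: the green ones at (315,227), (363,231) and (402,262), which are the wrong colour, and the flat white block at (133,236), which has no ramp or tab. I choose the white one with the tab at (358,258) and check it in a close crop.

Run:
```python
from h import *
a=cv2.imread("pics/scene0.png");b=cv2.imread("pics/side0.png")
f=lambda i,x,y,w,h,k:cv2.resize(i[y:y+h,x:x+w],(w*k,h*k),interpolation=cv2.INTER_CUBIC)
# left col: wedge ; right: lock
im=np.vstack([np.hstack([f(a,330,220,50,70,8)[:300*1],f(a,255,255,50,70,8)[:300]]),np.hstack([f(b,205,280,50,37,8),f(b,180,190,50,37,8)])])
cv2.imwrite("pics/crop1.png",im);print(im.shape)
```

```text
(596, 800, 3)
```

View pics/crop1.png

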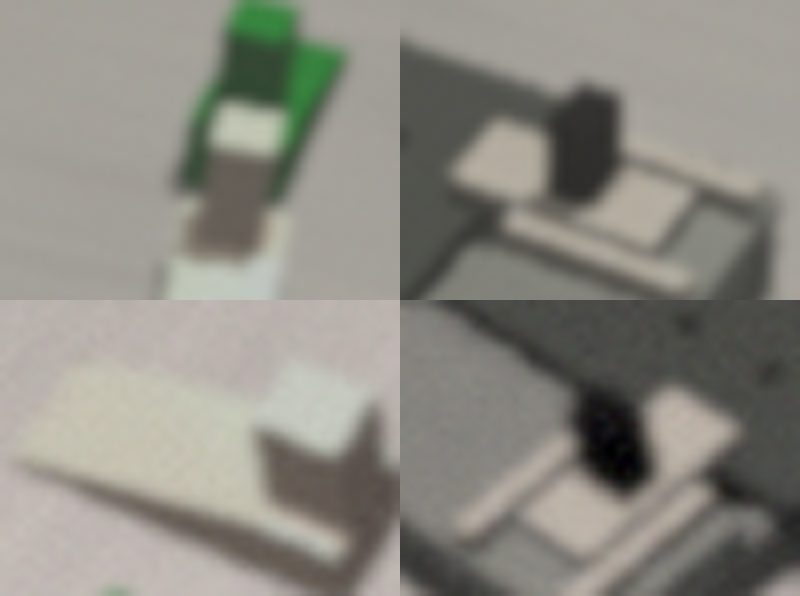

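The crop confirms the choice: a white wedge with ramp and tab, in front of and left of the shaker. Tab top centre is at scene (361,235.8) and side (244.4,293.3). The black lock grip is at about scene (329−55+..., i.e. 278,267).

Run:
```python
from h import *
def tri(p,q):
    o1,v1=ray("scene",p);o2,v2=ray("side",q);v1=v1[0];v2=v2[0]
    t=np.linalg.lstsq(np.c_[v1,-v2],o2-o1,rcond=None)[0];A=o1+v1*t[0];B=o2+v2*t[1];return ((A+B)/2).round(1),np.linalg.norm(A-B).round(1)
S=lambda x,y,ox,oy,cx,cy:((x-cx)/8+ox-.44,(y-cy)/8+oy-.44)
print("tab",onplane("scene",S(248,126,330,220,0,0),75),onplane("side",S(315,406,205,280,0,300),75),tri(S(248,126,330,220,0,0),S(315,406,205,280,0,300)))
print("tip corners side",onplane("side",[S(12,460,205,280,0,300),S(85,360,205,280,0,300)],3))
print("lock",onplane("scene",S(590,95,255,255,400,0),87.5),onplane("side",S(603,405,180,190,400,300),87.5))
print("bolt corners scene",onplane("scene",[S(x,y,255,255,400,0) for x,y in((450,175),(500,118),(695,190),(650,250))],53.5))
print("bolt corners side",onplane("side",[S(x,y,180,190,400,300) for x,y in((740,430),(672,385),(520,512),(590,558))],53.5))
print("pot",onplane("scene",[(195,197)],70)," sieve",onplane("scene",[(375,292)],35),"green",onplane("scene",[(320,219),(363,225),(391,246)],75))
```

```text
tab [[417.22549547 291.66728688  75.        ]] [[420.93038476 290.84804859  75.        ]] (array([420. , 291.9,  77. ]), np.float64(0.4))
tip corners side [[519.85301219 326.48100489   3.        ]
 [524.39640624 286.51663552   3.        ]]
lock [[666.44181766 134.21604089  87.5       ]] [[674.95055448 133.60675087  87.5       ]]
bolt corners scene [[685.1039066   93.19296241  53.5       ]
 [651.10939886  96.14120332  53.5       ]
 [658.19559645 169.24261539  53.5       ]
 [691.93312543 166.90147172  53.5       ]]
bolt corners side [[652.55975854  95.55998847  53.5       ]
 [686.39198269  92.13822267  53.5       ]
 [691.23821965 165.7469626   53.5       ]
 [657.48732928 168.16098317  53.5       ]]
pot [[ 426.71914167 -264.47374509   70.        ]]  sieve [[597.7010459  381.33280426  35.        ]] green [[384.38627894 155.60402105  75.        ]
 [360.16694727 284.96644878  75.        ]
 [432.43159189 384.62722839  75.        ]]
```

```bash
python3 -m crank '[[[1,-0.7,-0.1,0,0,0,0],[1,-0.7,-0.1,0,0,0,0],[1,-0.7,-0.1,0,0,0,0],[1,-0.7,-0.1,0,0,0,0],[1,-0.7,-0.1,0,0,0,0],[1,-0.7,-0.1,0,0,0,0],[1,-0.7,-0.1,0,0,0,0],[1,-0.7,-0.1,0,0,0,0]]]'
python3 -m crank '[[[1,-0.7,-0.1,0,0,0,0],[1,-0.7,-0.1,0,0,0,0],[1,-0.7,-0.1,0,0,0,0],[1,-0.7,-0.1,0,0,0,0],[1,-0.7,-0.1,0,0,0,0],[1,-0.7,0,0,0,0,0],[1,-0.7,0,0,0,0,0],[1,-0.7,0,0,0,0,0]]]'
python3 -m crank '[[[1,-0.7,0,0,0,0,0],[1,-0.7,0,0,0,0,0],[1,-0.7,0,0,0,0,0],[1,-0.7,0,0,0,0,0],[1,-0.7,0,0,0,0,0],[1,-0.7,0,0,0,0,0],[1,-0.7,0,0,0,0,0],[1,-0.7,0,0,0,0,0]]]'
python3 -m crank '[[[0,0,0,0,0,1,0],[0,0,0,0,0,1,0],[0,0,0,0,0,1,0],[0,0,0,0,0,0.1,0],[0,0,0,0,0,0,0],[0,0,0,0,0,0,0],[0,0,0,0,0,0,0],[0,0,0,0,0,0,0]]]'
python3 - <<'E'
from h import *
s=sense();im=capture("wrist");cv2.imwrite("pics/w1.png",im)
import pickle;pickle.dump(s,open("w1.pkl","wb"));print(s["eef_pos"],rot(s["ee_rot"]).as_matrix().round(3).tolist())
E
```

```text
time_s: 0.9
eef_pos: [321.7, -290.3, 251.2]
ee_rot: [-0.0, 0.984, 0.176, -0.0]
force: [-0.4, -0.8, -0.4]
grip_width: 0.003
grip_force: 0.0
time_s: 1.7
eef_pos: [460.7, -89.6, 263.6]
ee_rot: [-0.0, 0.984, 0.176, -0.0]
force: [-0.6, -0.8, -0.6]
grip_width: -0.001
grip_force: 0.0
time_s: 2.5
eef_pos: [599.5, 111.1, 263.4]
ee_rot: [-0.0, 0.984, 0.177, -0.0]
force: [-0.1, -0.9, -0.0]
grip_width: 0.0
grip_force: 0.0
time_s: 3.3
eef_pos: [599.1, 110.0, 263.8]
ee_rot: [-0.0, 0.999, -0.039, 0.0]
force: [-0.1, -0.3, -1.0]
grip_width: -0.003
grip_force: 0.0
[599.0841305  109.95342729 263.80389164] [[0.997, -0.077, 0.0], [-0.077, -0.997, 0.0], [0.0, -0.0, -1.0]]
```

View pics/w1.png

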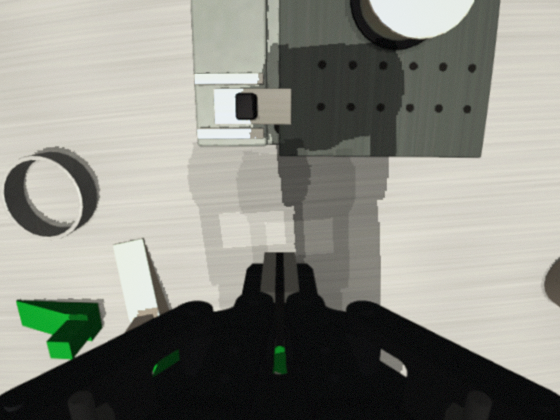

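The wrist view shows the deck's front edge from (277,156) to (480,157). The lock grip top is at about (245,106), with the bolt from (214,106) to (291,107). The wedge's tip edge is at (113,243)–(143,238).

Run:
```python
from h import *
import pickle;s=pickle.load(open("w1.pkl","rb"))
im=cv2.imread("pics/w1.png")
# front edge of deck: per column lowest dark-to-bright transition
g=cv2.GaussianBlur(cv2.cvtColor(im,cv2.COLOR_BGR2GRAY),(3,3),0).astype(float)
cols=np.arange(400,475,5);rows=[np.argmax(np.diff(g[140:175,c]))+140.5 for c in cols]
print(rows)
print("deck L,R corner",onplane("wrist",[(277,156),(480.5,157.5)],44,s).round(1).tolist())
P=onplane("wrist",np.c_[cols,rows],44,s);k=np.polyfit(P[:,1],P[:,0],1);print("front edge x=a*y+b",k)
for r in (140,150): print("left edge steps",r,np.round(g[r,268:284]))
for c in (395,):pass
r=148;d=np.diff(g[r,470:495]);print("right edge",470.5+np.argmax(d))
# grip top: very dark
m=(im.max(2)<50)[85:130,225:270].astype(np.uint8);n,l,st,ce=cv2.connectedComponentsWithStats(m);print(st[1:],ce[1:])
i=1+np.argmax(st[1:,4]);x,y,w,h=st[i][:4]
print("grip bbox z87.5",onplane("wrist",[(225+x,85+y),(225+x+w,85+y+h)],87.5,s).round(1).tolist())
print("bolt corners",onplane("wrist",[(214,88),(291,88),(291,124.5),(214,124)],53.5,s).round(1).tolist())
print("tip",onplane("wrist",[(113,243),(143,238)],3,s).round(1).tolist())
cv2.imwrite("pics/w1c.png",np.hstack([cv2.resize(im[75:165,185:305],(480,360),interpolation=cv2.INTER_CUBIC),cv2.resize(im[225:315,100:180],(320,360),interpolation=cv2.INTER_CUBIC)]))
```

```text
[np.float64(156.5), np.float64(156.5), np.float64(156.5), np.float64(156.5), np.float64(156.5), np.float64(156.5), np.float64(156.5), np.float64(156.5), np.float64(157.5), np.float64(157.5), np.float64(157.5), np.float64(157.5), np.float64(157.5), np.float64(157.5), np.float64(157.5)]
deck L,R corner [[619.7, 110.7, 44.0], [602.8, -104.8, 44.0]]
front edge x=a*y+b [8.72641421e-02 6.11429299e+02]
left edge steps 140 [145. 170. 177. 160. 125. 104. 102. 104. 102.  92.  72.  55.  50.  52.
  53.  50.]
left edge steps 150 [185. 185. 185. 185. 185. 185. 184. 178. 155. 117.  81.  54.  40.  38.
  39.  40.]
right edge 481.5
[[ 11   8  21  26 505]] [[21.15247525 20.83564356]]
grip bbox z87.5 [[683.6, 141.4, 87.5], [660.0, 125.1, 87.5]]
bolt corners [[691.5, 166.0, 53.5], [685.5, 92.0, 53.5], [651.0, 94.4, 53.5], [657.5, 170.2, 53.5]]
tip [[521.9, 325.9, 3.0], [525.8, 285.9, 3.0]]
```

View pics/w1c.png

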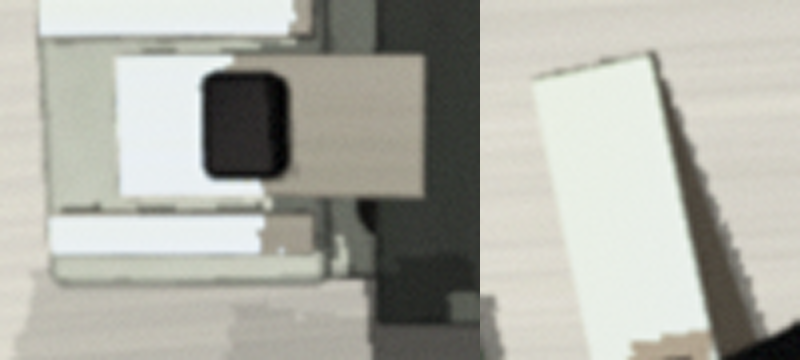

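```bash
python3 -m crank '[[[0.8,0,0.8,0,0,0,0],[0.8,0,1,0,0,0,0],[0.8,0,1,0,0,0,0],[0.4,0,1,0,0,0,0],[0,0,1,0,0,0,0],[0,0,1,0,0,0,0],[0,0,1,0,0,0,0],[0,0,1,0,0,0,0]]]'
python3 -m crank '[[[0,0,0.2,0,0,0,0],[0,0,0.04,0,0,0,0],[0,-0.1,0,0,0,0,0],[0,-0.2,0,0,0,0,0],[0,-0.2,0,0,0,0,0],[0,-0.2,0,0,0,0,0],[0,-0.2,0,0,0,0,0],[0,-0.1,0,0,0,0,0]]]'
```

```text
time_s: 4.15
eef_pos: [668.8, 104.5, 67.8]
ee_rot: [-0.0, 0.999, -0.039, 0.0]
force: [-0.4, -1.3, -0.7]
grip_width: -0.002
grip_force: 0.0
time_s: 4.95
eef_pos: [671.0, 130.0, 63.0]
ee_rot: [0.0, 0.999, -0.039, 0.0]
force: [0.7, -2.3, 1.6]
grip_width: -0.001
grip_force: 1.3
```

```bash
python3 -m crank '[[[0,-0.08,0,0,0,0,0],[0,-0.08,0,0,0,0,0],[0,-0.08,0,0,0,0,0],[0,-0.08,0,0,0,0,0],[0,0,0,0,0,0,0],[0,0,0,0,0,0,0],[0,0,0,0,0,0,0],[0,0,0,0,0,0,0]]]'
python3 -c "
from h import *
cv2.imwrite('pics/w2.png',capture('wrist')[150:290,160:360]);print(sense()['force'])"
```

```text
time_s: 5.75
eef_pos: [671.2, 137.6, 62.5]
ee_rot: [-0.0, 0.999, -0.039, -0.0]
force: [0.1, -0.2, 0.1]
grip_width: 0.002
grip_force: 0.0
[ 0.19876157 -0.43323058  0.1107214 ]
```

```bash
python3 -m crank '[[[0,-0.02,0,0,0,0,0],[0,-0.02,0,0,0,0,0],[0,-0.02,0,0,0,0,0],[0,-0.02,0,0,0,0,0],[0,-0.02,0,0,0,0,0],[0,-0.02,0,0,0,0,0],[0,-0.02,0,0,0,0,0],[0,-0.02,0,0,0,0,0]]]'
python3 -m crank '[[[0,-0.02,0,0,0,0,0],[0,-0.02,0,0,0,0,0],[0,-0.02,0,0,0,0,0],[0,-0.02,0,0,0,0,0],[0,-0.02,0,0,0,0,0],[0,-0.02,0,0,0,0,0],[0,-0.02,0,0,0,0,0],[0,-0.02,0,0,0,0,0]]]'
```

```text
time_s: 6.6
eef_pos: [671.6, 141.4, 62.6]
ee_rot: [0.0, 0.999, -0.039, -0.0]
force: [-1.3, -2.7, -1.9]
grip_width: 0.001
grip_force: 1.2
time_s: 7.4
eef_pos: [671.8, 142.7, 62.7]
ee_rot: [0.002, 0.999, -0.039, -0.001]
force: [-5.0, -16.7, 0.8]
grip_width: -0.001
grip_force: 8.3
```

```bash
python3 -m crank '[[[0,0,0,0,0,0,0],[0,0.6,0,0,0,0,0],[0,0,-0.9,0,0,0,0],[0,0,-1,0,0,0,0],[0,0,-1,0,0,0,60],[0,0,-1,0,0,0,60],[0,0,-1,0,0,-0.8,60],[0,0,-1,0,0,-0.75,60]]]'
python3 -m crank '[[[-1,0,0,0,0,0,60],[-1,0,0,0,0,0,60],[-1,0,0,0,0,0,60],[-1,0,0,0,0,0,60],[-1,-0.8,0,0,0,0,60],[0,-1,0,0,0,0,60],[0,0,0,0,0,0,60],[0,0,0,0,0,0,60]]]'
python3 - <<'E'
from h import *
s=sense();im=capture("wrist");cv2.imwrite("pics/w3.png",im)
M=rot(s["ee_rot"]).as_matrix();print(s["eef_pos"],M.round(3)[:2,:2].tolist())
d=np.array([420,291.5,42])-s["eef_pos"];print("tool units to grasp",(M.T@d/25).round(2))
E
```

```text
time_s: 8.2
eef_pos: [671.1, 130.6, 211.9]
ee_rot: [-0.001, 0.997, 0.071, 0.001]
force: [-1.0, -0.7, 0.1]
grip_width: 0.681
grip_force: 0.0
time_s: 9.0
eef_pos: [541.2, 157.9, 210.7]
ee_rot: [-0.0, 0.998, 0.07, 0.001]
force: [-0.1, 1.3, 0.8]
grip_width: 0.705
grip_force: 0.0
[541.2059366  157.89964198 210.74082167] [[0.99, 0.139], [0.139, -0.99]]
tool units to grasp [-4.07 -5.96  6.75]
```

View pics/w3.png

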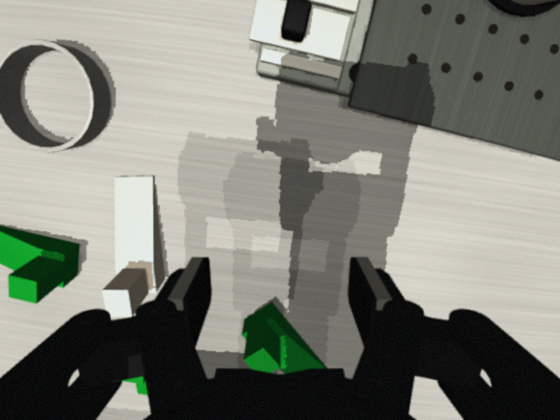

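The bolt now ends short of the deck edge, at about (350,45), so the lock is out. The wedge runs vertically at about (135,220), with its tab top at about (118,303).

```bash
python3 - <<'E'
from h import *
s=sense()
print("tab",onplane("wrist",[(103,292),(133,289),(131,317),(107,318)],75,s).round(1).tolist(),"tip",onplane("wrist",[(115,178),(154,177)],3,s).round(1).tolist())
E
python3 -m crank '[[[-0.7,-1,0,0,0,0,60],[-0.7,-1,0,0,0,0,60],[-0.7,-1,0,0,0,0,60],[-0.7,-1,0,0,0,0,60],[-0.7,-1,0.4,0,0,0,60],[-0.57,-0.96,1,0,0,0,60],[0,0,1,0,0,0,60],[0,0,1,0,0,0,60]]]'
python3 - <<'E'
from h import *
s=sense();im=capture("wrist");cv2.imwrite("pics/w4.png",im[150:,100:460]);print(s["eef_pos"])
E
```

```text
tab [[429.2, 304.5, 75.0], [436.7, 276.6, 75.0], [406.7, 278.3, 75.0], [401.8, 301.3, 75.0]] tip [[518.4, 325.8, 3.0], [524.9, 285.0, 3.0]]
time_s: 9.85
eef_pos: [419.8, 291.4, 124.5]
ee_rot: [-0.0, 0.998, 0.069, 0.0]
force: [0.8, 0.1, -1.0]
grip_width: 0.706
grip_force: 0.0
[419.80425956 291.37173066 124.5461252 ]
```

View pics/w4.png

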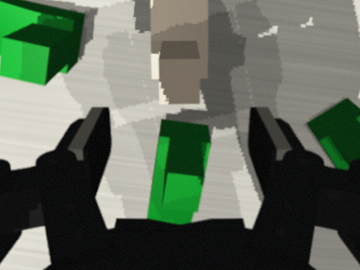

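Run:
```python
from h import *
s=sense()
print("expected",(proj("wrist",[420,291.5,75],s)-[100,150]).round(1),"tab",onplane("wrist",[(261,209),(300,209),(297,252.5),(263,253)],75,s).round(1).tolist())
```

```text
expected [[177.7  80.3]] tab [[431.3, 302.5, 75.0], [434.3, 280.8, 75.0], [407.8, 278.4, 75.0], [404.8, 298.1, 75.0]]
```

```bash
python3 -m crank '[[[0,0.04,0.8,0,0,0,60],[0,0,1,0,0,0,60],[0,0,1,0,0,0,60],[0,0,0.5,0,0,0,60],[0,0,0,0,0,0,60],[0,0,0,0,0,0,15],[0,0,0,0,0,0,15],[0,0,0,0,0,0,15]]]' 60
python3 -m crank '[[[0,0,0,0,0,0,15],[0,0,0,0,0,0,15],[0,0,0,0,0,0,15],[0,0,0,0,0,0,15],[0,0,-0.4,0,0,0,15],[0,0,-0.4,0,0,0,15],[0,0,-0.2,0,0,0,15],[0,0,0,0,0,0,15]]]' 60
python3 - <<'E'
from h import *
s=sense();M=rot(s["ee_rot"]).as_matrix();print(s["eef_pos"],M.round(3)[:2,:2].tolist())
th=-0.078;c,q=np.cos(th),np.sin(th);g=np.array([613.2-119.5*c,28.5-119.5*q]);d=np.r_[g-s["eef_pos"][:2],0]
print(g,"tool units",(M.T@d/25).round(2))
E
```

```text
time_s: 10.7
eef_pos: [420.4, 290.5, 44.0]
ee_rot: [-0.0, 0.998, 0.069, 0.001]
force: [-0.9, -0.6, 3.2]
grip_width: 0.274
grip_force: 58.4
time_s: 11.5
eef_pos: [420.1, 290.5, 68.8]
ee_rot: [-0.0, 0.998, 0.069, 0.001]
force: [-0.3, 0.2, -2.0]
grip_width: 0.273
grip_force: 59.0
[420.07557344 290.50492509  68.78096704] [[0.99, 0.138], [0.138, -0.99]]
[494.06333473  37.81155138] tool units [ 1.54 10.42 -0.  ]
```

```bash
python3 -m crank '[[[0.3,0.6,0,0,0,0,15],[0.3,0.8,0,0,0,0,15],[0.3,0.8,0,0,0,0,15],[0.3,0.8,0,0,0,0,15],[0.3,0.8,0,0,0,0,15],[0,0.8,0,0,0,0,15],[0,0.8,0,0,0,0,15],[0,0.8,0,0,0,0,15]]]'
python3 -m crank '[[[0,0.8,0,0,0,0,15],[0,0.8,0,0,0,0,15],[0,0.8,0,0,0,0,15],[0,0.8,0,0,0,0,15],[0,0.6,0,0,0,0,15],[0,0.4,0,0,0,0.5,15],[0,0,0,0,0,0.6,15],[0,0,0,0,0,0.45,15]]]'
python3 -m crank '[[[0,0,0.2,0,0,0,15],[0,0,0.2,0,0,0,15],[0,0,0.2,0,0,0,15],[0,0,0.1,0,0,0,15],[0,0,0,0,0,0,15],[0,0,0,0,0,0,15],[0,0,0,0,0,0,15],[0,0,0,0,0,0,15]]]'
python3 - <<'E'
from h import *
s=sense();M=rot(s["ee_rot"]).as_matrix();print(s["eef_pos"],s["force"],M.round(3).tolist())
cv2.imwrite("pics/w5.png",capture("wrist"))
th=-0.078;c,q=np.cos(th),np.sin(th);v=s["eef_pos"][:2]-[613.2,28.5];print("shaker xy",v[0]*c+v[1]*q,-v[0]*q+v[1]*c)
a=capture("scene");b=capture("side");cv2.imwrite("pics/sc5.png",a);cv2.imwrite("pics/si5.png",b)
E
```

```text
time_s: 12.3
eef_pos: [478.1, 141.1, 67.5]
ee_rot: [-0.0, 0.998, 0.069, -0.0]
force: [0.8, -0.2, -0.9]
grip_width: 0.273
grip_force: 59.1
time_s: 13.1
eef_pos: [492.5, 37.6, 67.5]
ee_rot: [-0.0, 0.999, -0.041, -0.0]
force: [-0.5, 1.0, -1.0]
grip_width: 0.272
grip_force: 59.2
time_s: 13.9
eef_pos: [492.8, 38.0, 50.5]
ee_rot: [0.0, 0.999, -0.039, 0.0]
force: [-0.0, -1.0, -1.5]
grip_width: 0.273
grip_force: 59.2
[492.83777442  37.95528755  50.48607319] [-0.02359201 -0.96399254 -1.47334707] [[0.997, -0.078, 0.0], [-0.078, -0.997, -0.0], [0.0, 0.0, -1.0]]
shaker xy -120.7330341011089 0.04780234316850773
```

View pics/w5.png

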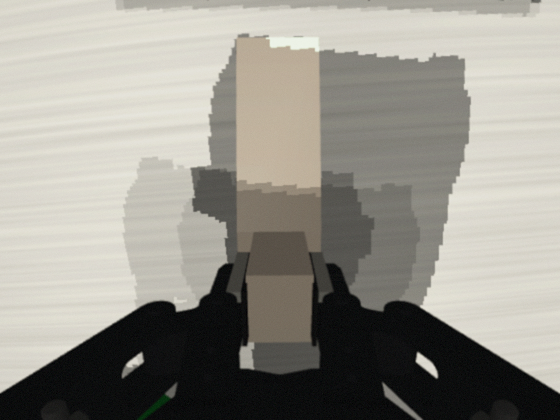

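```bash
python3 -m crank '[[[0,0,0.1,0,0,0,15],[0,0,0.1,0,0,0,15],[0,0,0.06,0,0,0,15],[0,0,0.02,0,0,0,15],[0,0,0,0,0,0,15],[0,0,0,0,0,0,15],[0,0,0,0,0,0,15],[0,0,0,0,0,0,15]]]' 80
python3 -m crank '[[[0.3,0,0,0,0,0,15],[0.3,0,0,0,0,0,15],[0.3,0,0,0,0,0,15],[0.3,0,0,0,0,0,15],[0.3,0,0,0,0,0,15],[0.3,0,0,0,0,0,15],[0.2,0,0,0,0,0,15],[0.1,0,0,0,0,0,15]]]'
python3 -c "
from h import *
s=sense();print(s['force'],s['wrist_torque'],s['eef_pos'],rot(s['ee_rot']).as_matrix().round(4).tolist())"
```

```text
time_s: 14.85
eef_pos: [492.9, 38.0, 44.0]
ee_rot: [0.0, 0.999, -0.039, 0.0]
force: [-4.5, 1.1, 10.2]
grip_width: 0.273
grip_force: 83.9
time_s: 15.65
eef_pos: [545.7, 33.8, 44.1]
ee_rot: [0.0, 0.999, -0.039, 0.0]
force: [-4.0, 0.0, 8.2]
grip_width: 0.268
grip_force: 83.8
[-3.9968079   0.04817634  8.21794169] [-0.13330771  0.53315462 -0.05263243] [545.6581821   33.78180666  44.05711555] [[0.997, -0.0778, 0.0009], [-0.0778, -0.997, -0.0004], [0.0009, 0.0003, -1.0]]
```

```bash
python3 -m crank '[[[0.08,0,0,0,0,0,15],[0.08,0,0,0,0,0,15],[0.08,0,0,0,0,0,15],[0.08,0,0,0,0,0,15],[0.08,0,0,0,0,0,15],[0.08,0,0,0,0,0,15],[0.08,0,0,0,0,0,15],[0.08,0,0,0,0,0,15]]]'
python3 - <<'E'
from h import *
s=sense();print(s['force'],s['eef_pos'])
a=capture("scene");b=capture("side")
def crop(i,x,y,w,h,k=4):return cv2.resize(i[y:y+h,x:x+w],(w*k,h*k),interpolation=cv2.INTER_CUBIC)
f=lambda p,q:np.vstack([np.hstack([crop(p,190,225,100,70),crop(q,150,170,100,70)])])
cv2.imwrite("pics/cmp.png",np.vstack([f(cv2.imread("pics/sc5.png"),cv2.imread("pics/si5.png")),f(a,b)]))
cv2.imwrite("pics/sc6.png",a);cv2.imwrite("pics/si6.png",b)
E
```

```text
time_s: 16.45
eef_pos: [560.0, 32.9, 44.1]
ee_rot: [0.0, 0.999, -0.039, -0.001]
force: [-10.3, 1.0, 13.3]
grip_width: 0.265
grip_force: 84.7
[-10.2525761    1.02381695  13.33301716] [560.00174376  32.85929976  44.06027363]
```

View pics/cmp.png

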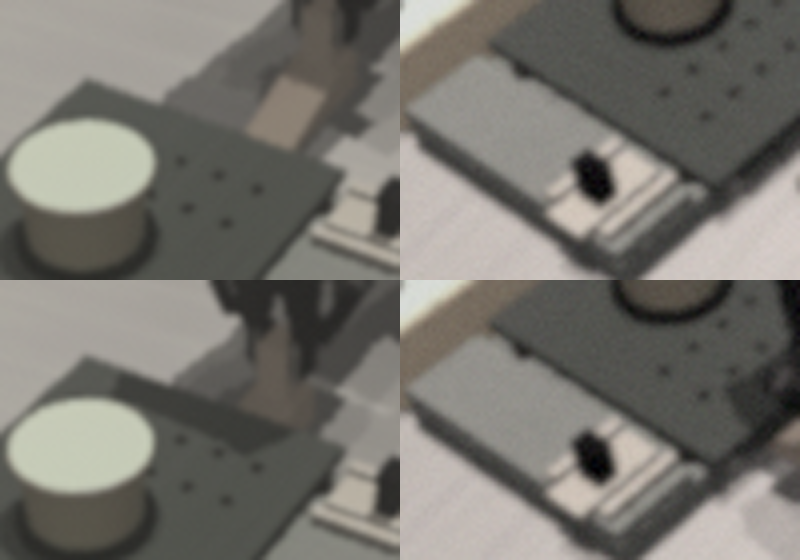

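The wedge is under the lip and the deck is beginning to lift: the near deck corner moved from (90,80) to (88,76) in the enlarged crop, about 1 px. The bolt is clear of the deck. I'll push a little further, then measure the lift.

```bash
python3 -m crank '[[[0.06,0,0,0,0,0,15],[0.06,0,0,0,0,0,15],[0.06,0,0,0,0,0,15],[0.04,0,0,0,0,0,15],[0.02,0,0,0,0,0,15],[0,0,0,0,0,0,15],[0,0,0,0,0,0,15],[0,0,0,0,0,0,15]]]'
cat > lift.py <<'E'
from h import *
s=sense();print(s['force'],s['eef_pos'],s['grip_force'])
th=-0.078;c,q=np.cos(th),np.sin(th);W=lambda x,y,z:np.array([613.2+x*c-y*q,28.5+x*q+y*c,z])
r=lambda i:cv2.cvtColor(i,cv2.COLOR_BGR2GRAY)
A=r(cv2.imread("pics/sc5.png"));A2=r(cv2.imread("pics/si5.png"))
for tag,B,B2 in(("prev",r(cv2.imread("pics/sc6.png")),r(cv2.imread("pics/si6.png"))),("now",r(capture("scene")),r(capture("side")))):
  for n,a,b in(("scene",A,B),("side",A2,B2)):
    for nm,x,y,z in(("Rcorner",0,-133,44),("Lcorner",0,82,44),("pot",150,-30,108)):
        if n=="side" and nm=="Rcorner":continue
        p=proj(n,W(x,y,z))[0].astype(np.float32); e=(proj(n,W(x,y,z+1))-proj(n,W(x,y,z)))[0]
        k,st,er=cv2.calcOpticalFlowPyrLK(a,b,p.reshape(1,1,2),None,winSize=(13,13),maxLevel=1)
        d=k[0,0]-p; print(tag,n,nm,p.round(),d.round(2),"mm up",(d@e/(e@e)*229/(229-x)).round(1))
E
python3 lift.py
```

```text
time_s: 17.35
eef_pos: [566.1, 32.4, 44.0]
ee_rot: [0.0, 0.999, -0.039, -0.001]
force: [-10.6, 2.2, 12.7]
grip_width: 0.264
grip_force: 84.6
[-10.56059522   2.20829982  12.69339679] [566.08669968  32.39680267  44.04249592] 84.61917757987976
prev scene Rcorner [211. 244.] [ 0.08 -0.7 ] mm up 2.5
prev scene Lcorner [276. 267.] [ 1.04 -0.76] mm up 2.8
prev scene pot [210. 266.] [-0.26 -0.09] mm up 1.0
prev side Lcorner [228. 216.] [-0.12 -0.11] mm up 0.5
prev side pot [215. 155.] [-22.68   6.29] mm up -22.6
now scene Rcorner [211. 244.] [-0.33 -1.18] mm up 4.3
now scene Lcorner [276. 267.] [ 1.11 -1.31] mm up 4.7
now scene pot [210. 266.] [-0.43 -0.13] mm up 1.5
now side Lcorner [228. 216.] [-0.12 -0.25] mm up 1.1
now side pot [215. 155.] [-25.17   8.38] mm up -40.2
```

```bash
python3 -c "
from rig import *
print(finish_job())"
```

```text
the job is handed in; nothing more can be done
None
```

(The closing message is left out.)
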